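Load two medal blanks into the press feeder and lock its cover

TASK

Load the medal press's feeder: slide the copper blank along the steel loading deck over the open well and press it down against the spring until the two catches snap over it and hold it, then load the brass blank on top of it in the same way. Finally hold the yellow thumb button down and slide the blue cover all the way over the well, so that it is fully home and the button pops up again and locks it. Leave everything else on the bench where it is.

Things in the scene. Friction and masses are not known exactly. Their poses are not given: they have to be found in the camera images.
- mouth (a point): Centre of the feeder's well mouth, level with the deck top, 60 mm above the bench. x = feeding direction (along the deck, into the well, towards the parked cover), z up; all offsets below are in this frame. The feeder is fixed. The well is open from x -44 to 42 mm and 79 mm wide. A disc slid in stops against the parked cover's front edge at x = 40, its centre then at x = 2 mm.
- deck_mid (a point): Middle of the bright steel loading deck's top, at x = -140 mm: 12 mm thick, open-edged, x -235 to -44 mm, 220 mm wide. Two slippery white nylon fences 10 mm high, 8 mm thick, funnel over it from (x -118, y +-109) to (-57, +-44) mm; from x = -60 to 150 straight nylon rails 10 mm high stand 79 mm apart.
- catches (a point): Point on the well's axis 12 mm below deck level, at the flat underside of two brass spring catches along the well's sides (y +-33.5 mm); their tops slope down inwards from deck level. A disc pressed down at its middle (about 13 N) parts them; they snap over it once its top is below this point. Press it 15 to 20 mm below deck level; let go, it stays under them, rising towards this point.
- rack (a point): Middle of the top of the dark lock rack beside the well: y 43 to 52 mm, x 1 to 139 mm, its top 31 mm above deck level. A second disc, slid in over a loaded one, rests on the sloping catches, its underside 1 to 5 mm below deck level, until pressed.
- copper_center (a point): Centre of the copper (reddish) blank, a flat disc 76 mm in diameter, 9 mm thick, about 0.33 kg, lying flat on the loading deck. It goes in first.
- brass_center (a point): Centre of the brass (yellow) blank, the same size, about 0.33 kg, lying flat on the deck beside the copper one (either may be on the left). It goes in second, on top of the copper one.
- follower (a joint): Depth (m) of the black spring-loaded follower plate that the discs are pressed against: 0 = at rest, just under deck level, carrying a disc's weight; about 0.021 with one disc under the catches, 0.030 with two; end of travel 0.045. Spring 7 N at rest, 150 N/m.
- cover (a joint): Travel (m) of the blue cover along its rails, towards -x: 0 = parked open, 0.080 = fully over the well. Plate 100 x 77 mm, 2 to 10 mm above deck level: it passes only if no disc stands in the mouth. 1.5 N to slide. A pin on the thumb button locks it while the button is up (teeth every 21 mm, so keep it down throughout); from 0.078 the button pops up and locks it shut.
- release (a joint): Depression (m) of the yellow thumb button on the cover: 0 = up (locked), 0.007 = fully down; the lock is free from 0.006. Springs back; 2.8 N to start, 5.3 N fully down.
- button_top (a point): Centre of the top of the yellow thumb button, 32 mm (along x) x 38 mm, 30 mm above deck level when up, at x = 105 mm while the cover is parked; moves with the cover. On its -x side a black upright thumb stop stands on the cover, 44 mm wide, 12 mm higher than the raised button, its face 21 mm from this point: a fingertip on the button pushes the cover along by it.
- grey_disc: A grey aluminium disc, 76 x 9 mm, lying on the bench beside the feeder: leave alone.
- pliers: Red-handled pliers, 150 mm long, lying beside the feeder: leave alone.
- file: Yellow-handled flat file, 210 mm long, lying beside the feeder: leave alone.
- mallet: Wooden-handled hammer lying on the right of the bench: leave alone.
- mug: White mug, 90 mm tall, on the left: leave alone.
- jar: Amber jar, 85 mm tall, on the right: leave alone.
- mandrel: Steel ring mandrel, 240 mm long, with a wooden grip, lying on the left: leave alone.
There are look-alikes about, which are no part of the job. Of the things that look like the part that bears brass_center, the middle-sized one is meant.

How it is judged:
On the way, in this order (a step that is already met when the one before it is completed fails the run):
1. the copper blank lies in the well, held under the catches, and is let go, the brass one still outside (z of copper_center in the frame of mouth between -0.031 and -0.014 m and horizontal distance between copper_center and mouth below 0.01 m and angle between the z axis of copper_center and the z axis of mouth, either way round below 0.12 rad and horizontal distance between brass_center and mouth above 0.05 m and contact force between copper and the fingers below 0.1 N), for 0.2 s.
2. the brass blank lies on top of it in the well, held under the catches, and is let go (z of copper_center in the frame of mouth between -0.04 and -0.0225 m and horizontal distance between each of copper_center, brass_center and mouth below 0.01 m and angle between the z axis of each of copper_center, brass_center and the z axis of mouth, either way round below 0.12 rad and z of brass_center in the frame of mouth between -0.031 and -0.014 m and contact force between brass and the fingers below 0.1 N), for 0.2 s.
3. the cover is fully over the well with its button up (value of joint cover above 0.077 m and value of joint release below 0.002 m), for 0.2 s.
At the end, for the whole second after the job is handed in: Brass blank flat in the well under the catches (centre 14 to 31 mm below deck level), copper under it (22.5 to 40 mm below), both within 10 mm of the well's middle, at rest; cover within 3 mm of fully closed, its button up within 2 mm, so locked (all of step 2 and all of step 3 and linear speed of each of copper, brass below 0.02 m/s); the robot touches nothing.
It fails at once if any other thing on the bench (grey disc, pliers, file, mallet, mug, jar, mandrel) is moved by more than 30 mm (distance of any of grey_disc, pliers, file, mallet, mug, jar, mandrel from where it was at the start of the episode above 0.03 m).
It also fails if it takes over 69 s, if anything falls off the work surface, if the arm or the gripper's body presses on something with over 40 N, if the wrist force passes 120 N, or if a joint passes its speed limit or range.

ROBOT

A 6-joint arm with a two-finger parallel gripper is mounted at the origin on the work surface. World frame = base frame: x ahead of the robot, y to its left, z up, the work surface at z = 0. Lengths are in m, angles in rad, forces in N, time in s.
With the tool pointing down it reaches from about 0.375 to 0.9 m from the base axis. Payload 3.1 kg.
Tool frame: the origin (TCP) lies between the finger pads; the fingertips stand 22 mm ahead of it and the grasp point (between the pads) lies 3 mm ahead of it; z points along the fingers, y is the line along which they close (so a half turn about z gives the same grasp; the last joint's range is limited). The gripper opens to 87 mm and grips with 3 to 60 N. Pads are 19 mm wide; open, the fingers measure 117 mm over their backs; the gripper's body (75 mm by 190 mm) begins 51 mm behind the grasp point.
Start: joints at [-0.178, 0.527, 1.433, -0, 1.181, -0.178], TCP at [0.625, 0, 0.245] pointing down, gripper open.
Joint ranges: [-3.08, 3.08], [-0.75, 2.2], [0.22, 2.44], [-1.43, 4.57], [0, 2.65], [-2.85, 2.85]. Speed limits (rad/s): [2.79, 2.79, 3.14, 3.14, 3.14, 3.14].

INTERFACE

Orientations are given as a unit quaternion [x, y, z, w].
In Python, from rig import get_obs, camera, get_calibration, hand_in, cut_out gives the robot as it stands.
- The arm moves only by the shell command python3 -m inch 'ROWS' [OPENING] [FORCE]. ROWS is JSON, one flat list of numbers, 6 for each row, row after row: the shift along the tool's x, y, z scaled (see below), then the turn, a rotation vector about the tool's x, y, z scaled (see below). A call has 1 to 20 rows; each row is the pose to reach, as a shift and turn from the pose commanded when the call began, along the tool's axes at that moment; what a row does not reach only later rows make up. The controller multiplies each number of a shift by 0.08 m and each number of a turn by 90 degrees. A row lasts 1/12 s, in which the tool goes at most 41.7 mm and 7.16 degrees, less where a joint would pass 70% of its speed; a pose out of reach is approached as far as the arm can. A call with a number of a shift or a turn outside -1 to 1 is refused whole. A call with a gripper value outside its range is refused whole. OPENING is the finger opening in mm, from 0 to 87, set as the call begins (- or left out, the last holds). The fingers move at their own pace and stop on an object; FORCE is the grip in N (left out, the last holds). Time passes only in rows, so rows that repeat a pose let the fingers close. It gives the time, the measured TCP pose, the force, the opening and the grip force at its end, in the units of the state.
- get_obs(): the state, without advancing time (a new reading comes with each control period).
- camera(name): name is "scene" or "side" or "wrist"; returns the picture (480x640x3 uint8, red, green, blue); there is no depth.
- get_calibration(name): a dict with "vertical_fov" (degrees; the focal length in pixels is half the picture's height over the tangent of half this angle, whatever the lens; pixels are square), "cx", "cy" (the principal point, pixels), "T" (4x4, takes a point from camera to world coordinates). Camera axes: x right, y down, z forward; pixel columns grow to the right and rows downward; lengths in m; the calibration is good to about 2 mm. The wrist camera is an equidistant fisheye: a pixel r from the principal point sees the ray r / f radians off the axis. A picture is of the moment at which its call begins: read the wrist's pose just before it. get_calibration takes no time and is no camera call; for the wrist camera it gives the pose at the moment of the call.
- hand_in(): hands the job in; it is judged then, once.
Trained networks look in the newest picture that a camera, given by its name, has taken for a name from the list of things; names that differ only in an ending like _2 or _b are one class to them, and where a whole thing is asked for, a point or a joint stands for the part that bears it (a point fixed in the world has none). Each returns a list of dicts, best first, with "conf" (0 to 1); they miss things now and then, are a little off and sometimes report something else, mostly with a low value. They report only what shows in the picture. A call takes as long as a camera call. They do not tell look-alikes from the thing itself.
- cut_out(camera, thing): "region" (480x640 bool, what is visible of it) and "bbox" ([left, top, right, bottom] in pixels, round what is visible of it).
The state is a dict: "time": time; "q": joint angles; "joint_velocities": joint speeds; "joint_torque": joint torques, N m; "position": TCP position; "tool_rot": TCP orientation; "ft_force": force on the tool from outside, world axes, zero at the start; "moment": the same for the moment, N m; "grip_width": finger opening in m; "grip_force": force on a finger pad.
Only numpy, scipy, OpenCV 4.12 (cv2) and the standard library are available. Lean on these libraries where they do the work, as an engineer would, in place of code of your own. Each camera call takes 0.05 s, during which the arm holds its last target. There are 200 camera calls.

## Working session

There is one attempt and no reset: what is moved stays moved. The work goes in short steps, Python scripts to look and compute and a shell command to move; the robot and the scene stay as the last step left them, time stands still between calls to the robot, and variables do not carry over. Pictures are saved under pics/ and viewed, at most 10 in all, crops included, and the job is handed in when it is done.

```bash
mkdir -p pics; ls; cat > h.py <<'E'
import numpy as np, cv2
from rig import *
def save(n,im,box=None,s=1):
    if box: im=im[box[1]:box[3],box[0]:box[2]]
    if s!=1: im=cv2.resize(im,None,fx=s,fy=s,interpolation=cv2.INTER_CUBIC)
    cv2.imwrite('pics/'+n+'.png',im[:,:,::-1])
def ray(cal,uv):
    f=240/np.tan(np.radians(cal['vertical_fov'])/2)
    return f,(uv[0]-cal['cx'])/f,(uv[1]-cal['cy'])/f
def w(cal,uv,z,fish=False):
    f,a,b=ray(cal,uv); T=np.array(cal['T'])
    if fish:
        r=np.hypot(a,b); d=np.array([a/r*np.sin(r),b/r*np.sin(r),np.cos(r)]) if r>0 else np.array([0,0,1.])
    else: d=np.array([a,b,1.])
    d=T[:3,:3]@d; o=T[:3,3]
    return o+d*(z-o[2])/d[2]
E
python3 - <<'E'
from h import *
print(get_obs())
for c in ['scene','side','wrist']:
    im=camera(c); cal=get_calibration(c); save(c+'0',im)
    print(c,cal)
    for t,z in [('copper_center',.069),('brass_center',.069),('button_top',.09),('cover',.07),('rack',.09),('grey_disc',.009)]:
        for d in cut_out(c,t)[:4]:
            ys,xs=np.nonzero(d['region']); uv=(xs.mean(),ys.mean())
            print(t,round(d['conf'],2),d['bbox'],np.round(uv,1),len(xs),w(cal,uv,z,c=='wrist').round(4)[:2])
a=cv2.imread('pics/scene0.png');b=cv2.imread('pics/side0.png')
E
```

```text
pics
{'time': 0.0, 'q': array([-1.78484931e-01,  5.28452716e-01,  1.43390846e+00,  3.41029961e-05,
        1.18141365e+00, -1.78471550e-01]), 'joint_velocities': array([-0.00140056, -0.00142345,  0.00248301, -0.00093064, -0.0007456 ,
       -0.00066079]), 'joint_torque': array([-5.45745443e-04, -4.40045428e+01, -1.76593530e+01,  6.32597599e-02,
        5.83207863e-02, -1.53719384e-04]), 'position': array([6.24307085e-01, 1.72974823e-04, 2.43577903e-01]), 'tool_rot': array([ 7.07115680e-01,  7.07097040e-01, -6.09339988e-04, -9.05223145e-04]), 'ft_force': array([ 0.57375308, -0.15182195,  0.55182963]), 'moment': array([-0.00980675, -0.04305949,  0.04446396]), 'grip_force': 0.0, 'grip_width': 0.08685817789502509}
scene {'vertical_fov': 54.24154020412417, 'cx': 313.3061812871418, 'cy': 234.8802414425309, 'T': array([[ 0.21448528,  0.74779726, -0.6283274 ,  1.4134447 ],
       [ 0.97672345, -0.16600015,  0.13585011, -0.18938787],
       [-0.00271411, -0.64283996, -0.76599571,  1.10807664],
       [ 0.        ,  0.        ,  0.        ,  1.        ]])}
copper_center 0.71 [242.2, 236.6, 272
[... 2336 characters left out ...]
ter 0.74 [238.0, 365.5, 305.0, 399.8] [270.5 379.8] 2108 [ 0.5692 -0.1759]
brass_center 0.8 [62.0, 212.4, 130.3, 289.4] [ 97.9 250.9] 4150 [ 0.3933 -0.0289]
brass_center 0.47 [159.5, 315.9, 182.7, 331.0] [168.6 321.4] 235 [ 0.4646 -0.1064]
button_top 0.75 [227.7, 77.7, 303.4, 122.6] [274.2  97.7] 2076 [0.5872 0.1068]
button_top 0.59 [216.9, 169.6, 298.1, 263.7] [256.1 215. ] 5803 [0.5701 0.0115]
cover 0.76 [220.8, 50.6, 335.4, 184.6] [276.2 116.8] 10512 [0.5862 0.0919]
rack 0.65 [136.4, 39.6, 361.4, 411.0] [260.1 211.2] 44731 [0.5737 0.0147]
rack 0.56 [158.0, 17.2, 207.1, 210.7] [178.5 115. ] 3079 [0.5069 0.0974]
grey_disc 0.71 [346.2, 329.4, 399.7, 376.6] [373.6 358.6] 811 [ 0.6891 -0.1906]
```

```bash
python3 - <<'E'
import cv2,numpy as np
s=cv2.imread('pics/side0.png')[190:470,180:580]
cv2.imwrite('pics/side0c.png',cv2.resize(s,None,fx=2,fy=2,interpolation=cv2.INTER_CUBIC))
E
```

```text
(no output)
```

View pics/wrist0.png

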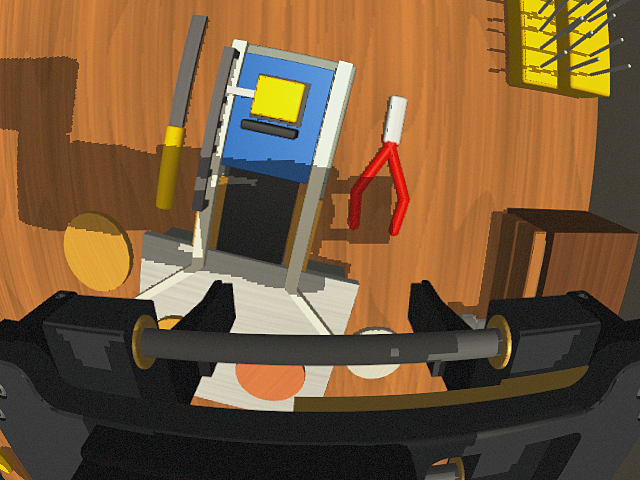

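View pics/side0c.png

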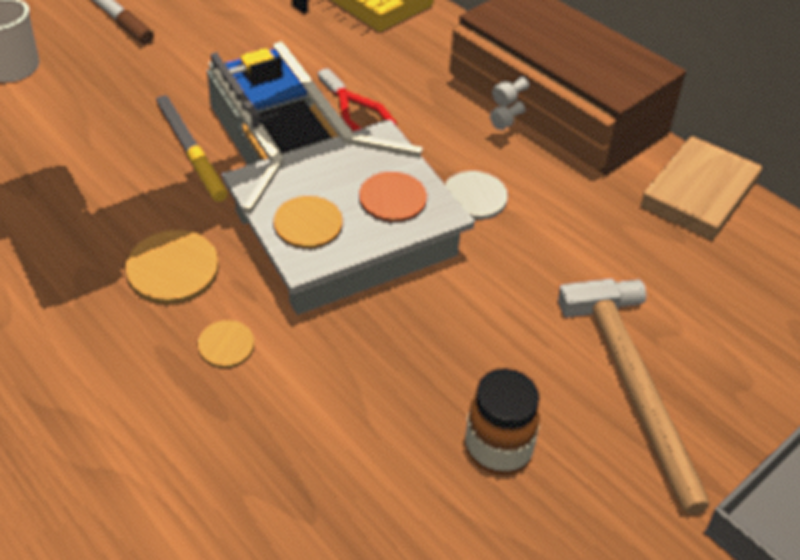

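The side crop shows three brass-coloured discs: the small one at (293,362) and the large one at (265,324) both lie on the bench. The middle-sized one lies on the deck at (333,301) beside the copper, so it is the one meant. The crop confirms this. The wrist picture shows the feeder pointing roughly along world +y, with the rack on its left. Next I fit the feeder pose.

```bash
cat > fit.py <<'E'
from h import *
from scipy.optimize import least_squares
def proj(cal,P,fish):
    T=np.array(cal['T']); p=(np.atleast_2d(P)-T[:3,3])@T[:3,:3]
    f=240/np.tan(np.radians(cal['vertical_fov'])/2)
    if fish:
        r=np.hypot(p[:,0],p[:,1]); th=np.arctan2(r,p[:,2]); q=p[:,:2]/r[:,None]*th[:,None]
    else: q=p[:,:2]/p[:,2:]
    return q*f+[cal['cx'],cal['cy']]
def F(v,L):
    L=np.atleast_2d(L);c,s=np.cos(v[2]),np.sin(v[2])
    return np.c_[v[0]+c*L[:,0]-s*L[:,1],v[1]+s*L[:,0]+c*L[:,1],.06+L[:,2]]
E
python3 - <<'E'
from fit import *
obs={'side':[((-.235,.11,0),(326,335)),((-.235,-.11,0),(416.5,300)),((-.044,.11,0),(292.5,280)),((-.044,-.11,0),(380,251))],
'wrist':[((.04,.0385,.01),(222,167)),((.04,-.0385,.01),(312,183)),((.089,.019,.03),(252,115)),((.121,.019,.03),(259,76)),((.121,-.019,.03),(306,83)),((.089,-.019,.03),(301,124)),((-.235,-.11,0),None)]}
C={c:get_calibration(c) for c in obs}
def res(v): return np.concatenate([(proj(C[c],F(v,l),c=='wrist')[0]-uv)*(1 if c=='wrist' else 2) for c in obs for l,uv in obs[c] if uv])
r=least_squares(res,[.56,.0,1.4],loss='soft_l1')
print(r.x,r.fun.reshape(-1,2).round(1)); v=r.x
for n,p in [('cu',[.5692,-.1759]),('cus',(.5633,-.1745)),('br',(.4666,-.1454)),('brw',(.4646,-.1064))]:
    d=np.array(p)-v[:2];c,s=np.cos(v[2]),np.sin(v[2]);print(n,[c*d[0]+s*d[1],-s*d[0]+c*d[1]])
im=cv2.imread('pics/wrist0.png')
for l in [(x,y,.01) for x in (-.06,0,.04,.14) for y in (.0395,-.0395)]+[(.105,0,.03),(0,0,0)]+[(-.118,.109,.01),(-.118,-.109,.01)]:
    p=proj(C['wrist'],F(v,l),1)[0]; cv2.circle(im,(int(p[0]),int(p[1])),2,(0,255,0),-1)
cv2.imwrite('pics/ov.png',cv2.resize(im[30:420,100:420],None,fx=1.5,fy=1.5))
E
```

```text
[0.56621357 0.0027052  1.33447597] [[ 0.1 -3.7]
 [ 2.6 -0.8]
 [-2.4 -7.6]
 [-9.4 -3.7]
 [ 0.5 -0.7]
 [-3.6  2.5]
 [-0.9 -0.2]
 [ 1.1  0. ]
 [ 1.1  2.7]
 [-3.4  0.7]]
cu [np.float64(-0.17294185493579173), np.float64(-0.04471969777291561)]
cus [np.float64(-0.17296211486192284), np.float64(-0.03865590444403365)]
br [np.float64(-0.16731098484491114), np.float64(0.06216951263683357)]
brw [np.float64(-0.12986320228957368), np.float64(0.0732448718494354)]
```

View pics/ov.png

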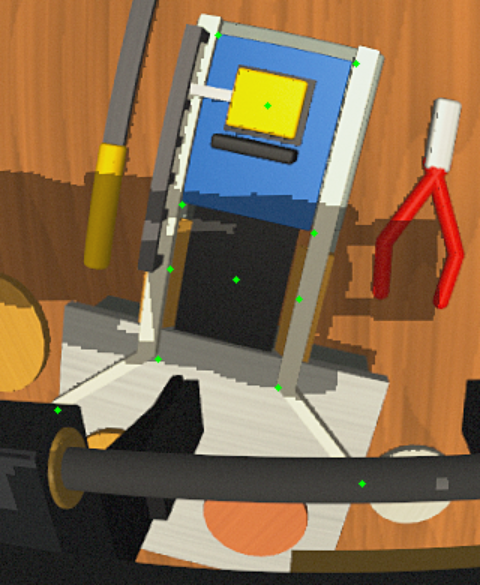

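The green overlay lands on the rails, cover corners and button. The mouth is at about (0.566, 0.003) with yaw 76.5°, the copper at about (0.567, -0.175) and the brass at about (0.467, -0.145). I turn the fingers along the feed direction and go above the copper.

```bash
python3 -m inch '[-1,-0.35,0,0,0,-0.85, -1,-0.35,0,0,0,-0.85, -1,-0.35,0,0,0,-0.85, -1,-0.35,0,0,0,-0.85, -1,-0.35,0,0,0,-0.85, -1,-0.35,0,0,0,-0.85, -1,-0.35,0,0,0,-0.85, -1,-0.35,0,0,0,-0.85, -1,-0.35,0,0,0,-0.85, -1,-0.35,0,0,0,-0.85, -1,-0.35,0,0,0,-0.85, -1,-0.35,0,0,0,-0.85]' 87
cat > st.py <<'E'
from fit import *
# usage: python3 st.py  -> tool pose in feeder frame ; lists shift (units) to reach feeder points
import sys
V=np.load('v.npy')
from scipy.spatial.transform import Rotation as Ro
def state():
    o=get_obs(); R=Ro.from_quat(o['tool_rot']).as_matrix(); return o,np.array(o['position']),R
def loc(p):
    d=np.array(p[:2])-V[:2];c,s=np.cos(V[2]),np.sin(V[2]);return np.array([c*d[0]+s*d[1],-s*d[0]+c*d[1]])
def to(P):  # world target tcp -> tool units
    o,p,R=state(); return (R.T@(np.array(P)-p)/.08).round(3)
def show():
    o,p,R=state(); print('tcp',p.round(4),'local',loc(p).round(4),'tool y yaw',np.degrees(np.arctan2(R[1,1],R[0,1])).round(2),'tilt',R[:,2].round(3),'F',o['ft_force'].round(1),'t',round(o['time'],2))
def look(c,things):
    im=camera(c); cal=get_calibration(c)
    for t,z in things:
        for d in cut_out(c,t)[:3]:
            ys,xs=np.nonzero(d['region']); q=cv2.minEnclosingCircle(np.c_[xs,ys].astype(np.float32))
            P=w(cal,(xs.mean(),ys.mean()),z,c=='wrist'); print(c,t,round(d['conf'],2),np.round(d['bbox']),len(xs),P.round(4)[:2],'local',loc(P).round(4))
    return im
E
python3 - <<'E'
import numpy as np; np.save('v.npy',[.56621357,.0027052,1.33447597])
from st import *
show()
im=look('wrist',[('copper_center',.0675),('brass_center',.0675)])
save('w1',im)
print(to([.566,-.175,.15]))
E
```

```text
time: 2.05
position: [0.597, -0.08, 0.2446]
tool_rot: [0.117, 0.993, -0.0, 0.0]
ft_force: [-0.0, 0.1, 0.1]
grip_width: 0.0869
grip_force: 0.0
tcp [ 0.597  -0.08    0.2446] local [-0.0732 -0.0493] tool y yaw 76.59 tilt [ 0. -0. -1.] F [-0.   0.1  0.1] t 2.05
wrist copper_center 0.77 [181. 174. 261. 256.] 5092 [ 0.5676 -0.1669] local [-0.1645 -0.041 ]
wrist copper_center 0.43 [147.  37. 559. 284.] 59011 [ 0.5481 -0.0556] local [-0.0609  0.004 ]
wrist brass_center 0.73 [251.   1. 327.  20.] 1043 [ 0.4063 -0.0612] local [-0.0996  0.1405]
wrist brass_center 0.63 [152.   4. 200.  24.] 831 [ 0.373  -0.1602] local [-0.2036  0.1497]
wrist brass_center 0.59 [180.  58. 267. 146.] 5731 [ 0.4715 -0.1378] local [-0.1588  0.0592]
[ 0.097 -1.246  1.182]
```

View pics/w1.png

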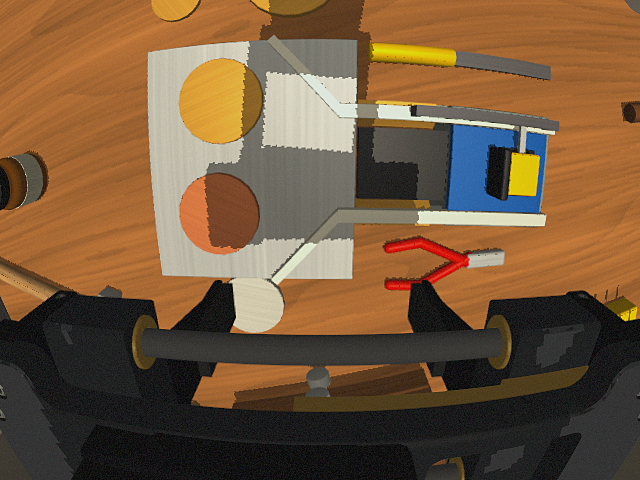

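Clear view: copper at (220,213), brass at (221,101), and the deck, well and cover all visible. I refit with these corners.

```bash
python3 - <<'E'
from st import *
C=get_calibration('wrist')
obs=[((-.235,.11,0),(150,53)),((-.235,-.11,0),(163,277)),((-.044,-.11,0),(352,278)),((-.044,.11,0),(355,39)),((.04,.0385,.01),(450,125)),((.04,-.0385,.01),(446,211)),((.089,.019,.03),(511,153)),((.089,-.019,.03),(509,195)),((.121,-.019,.03),(537,195)),((.121,.019,.03),(540,155))]
def res(v): return np.concatenate([proj(C,F(v,l),1)[0]-uv for l,uv in obs])
r=least_squares(res,V,loss='soft_l1'); print(r.x,r.fun.reshape(-1,2).round(1).tolist())
v=r.x.copy(); v[2]=r.x[2]; np.save('v.npy',v)
import st; st.V=v
for uv in [(220,213.5),(221,101)]:
    P=w(C,uv,.069,True); print(P.round(4),loc(P).round(4), to([P[0],P[1],.15]))
E
```

```text
[0.56523079 0.0047659  1.3307171 ] [[-2.6, 0.1], [-0.0, -0.5], [0.4, 1.3], [1.6, 1.1], [2.4, -0.5], [1.2, -1.1], [-0.7, -1.0], [-2.5, -0.1], [-1.2, 1.4], [-0.1, -0.0]]
[ 0.5677 -0.1657  0.069 ] [-0.165 -0.043] [ 0.103 -1.129  1.182]
[ 0.4721 -0.1372  0.069 ] [-0.16    0.0568] [ 1.349 -1.063  1.182]
```

```bash
python3 -m inch '[0.1,-0.5,0.5,0,0,0, 0.1,-1,0.9,0,0,0, 0.1,-1,0.9,0,0,0, 0.1,-1,0.9,0,0,0]' && python3 -m inch '[0,-0.13,0.3,0,0,0, 0,-0.13,0.7,0,0,0, 0,-0.13,0.7,0,0,0, 0,-0.13,0.7,0,0,0]' 
python3 - <<'E'
from st import *
show(); im=look('wrist',[('copper_center',.0675)]); save('w2',im)
E
```

```text
time: 2.53
position: [0.5676, -0.1583, 0.1689]
tool_rot: [0.12, 0.993, 0.0, -0.003]
ft_force: [-0.9, 0.1, -0.4]
grip_width: 0.0869
grip_force: 0.0
time: 2.87
position: [0.5674, -0.165, 0.1159]
tool_rot: [0.118, 0.993, 0.001, -0.002]
ft_force: [0.9, -0.4, -0.3]
grip_width: 0.0871
grip_force: 0.0
tcp [ 0.5674 -0.165   0.1159] local [-0.1644 -0.0425] tool y yaw 76.46 tilt [-0.003  0.002 -1.   ] F [ 0.9 -0.4 -0.3] t 2.87
wrist copper_center 0.85 [248. 218. 383. 334.] 12876 [ 0.5669 -0.1683] local [-0.1677 -0.0428]
wrist copper_center 0.5 [530.  38. 640.  91.] 2560 [0.4724 0.0181] local [-0.0091  0.0933]
```

View pics/w2.png

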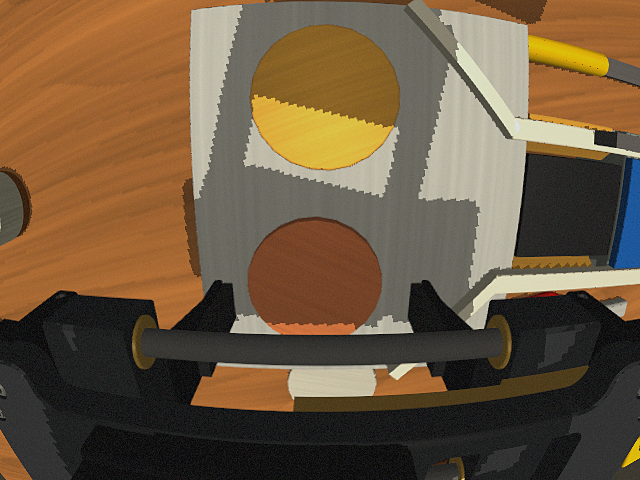

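The copper lies between the fingers, centred at about column 315, and brass is clear at (325,97). I descend and grip.

```bash
python3 -m inch '[0,-0.02,0.2,0,0,0, 0,-0.02,0.39,0,0,0, 0,-0.02,0.39,0,0,0, 0,-0.02,0.39,0,0,0, 0,-0.02,0.39,0,0,0]' && python3 -m inch '[0,0,0,0,0,0,0,0,0,0,0,0,0,0,0,0,0,0,0,0,0,0,0,0,0,0,0,0,0,0,0,0,0,0,0,0]' 70 8
python3 - <<'E'
from st import *
show(); c,s=np.cos(V[2]),np.sin(V[2])
for a in [(-.12,0),(-.03,0)]: P=F(V,(*a,0))[0]; print(to([P[0],P[1],.0845]))
E
```

```text
time: 3.38
position: [0.5689, -0.1677, 0.0872]
tool_rot: [0.117, 0.993, -0.0, 0.001]
ft_force: [-0.4, 0.6, -0.3]
grip_width: 0.0871
grip_force: 0.0
time: 3.88
position: [0.5684, -0.1683, 0.0864]
tool_rot: [0.117, 0.993, -0.001, 0.001]
ft_force: [-1.0, -0.8, 5.5]
grip_width: 0.075
grip_force: 8.0
tcp [ 0.5684 -0.1683  0.0864] local [-0.1674 -0.0442] tool y yaw 76.52 tilt [ 0.002 -0.002 -1.   ] F [-1.  -0.8  5.5] t 3.88
[0.55  0.595 0.022]
[0.545 1.72  0.021]
```

```bash
python3 -m inch '[0.1,0.1,0,0,0,0, 0.2,0.2,0,0,0,0, 0.3,0.3,0,0,0,0, 0.4,0.4,0,0,0,0, 0.5,0.55,0,0,0,0, 0.55,0.6,0,0,0,0, 0.55,0.7,0,0,0,0, 0.55,0.8,0,0,0,0, 0.55,0.9,0,0,0,0, 0.55,0.95,0,0,0,0, 0.55,0.95,0,0,0,0, 0.55,0.95,0,0,0,0]'
python3 - <<'E'
from st import *
show(); im=look('wrist',[('copper_center',.0675),('brass_center',.067)]); save('w3',im)
P=F(V,(-.05,0,0))[0]; print(to([P[0],P[1],.0845]))
E
```

```text
time: 4.88
position: [0.5423, -0.083, 0.0864]
tool_rot: [0.117, 0.993, -0.0, 0.0]
ft_force: [-0.3, -3.8, 8.6]
grip_width: 0.0754
grip_force: 8.0
tcp [ 0.5423 -0.083   0.0864] local [-0.0907  0.0014] tool y yaw 76.59 tilt [ 0.    -0.001 -1.   ] F [-0.3 -3.8  8.6] t 4.88
wrist copper_center 0.84 [245. 228. 402. 372.] 14114 [ 0.5333 -0.0801] local [-0.09    0.0108]
wrist brass_center 0.78 [230.   2. 353.  26.] 2294 [ 0.4074 -0.0624] local [-0.1027  0.1373]
wrist brass_center 0.76 [ 77.   0. 151.  39.] 2064 [ 0.3772 -0.1475] local [-0.1926  0.1465]
wrist brass_center 0.62 [100. 103. 248. 263.] 18889 [ 0.4671 -0.1347] local [-0.1588  0.0621]
[-0.021  0.509  0.023]
```

View pics/w3.png

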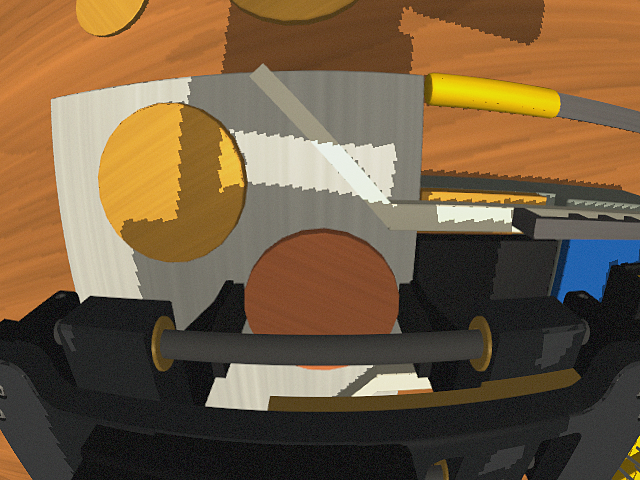

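The copper is held between the jaws at (322,300), short of the funnel throat, and brass at (173,182) is undisturbed. I continue into the throat.

```bash
python3 -m inch '[-0.02,0.1,0,0,0,0, -0.02,0.2,0,0,0,0, -0.02,0.3,0,0,0,0, -0.02,0.4,0,0,0,0, -0.02,0.5,0,0,0,0, -0.02,0.6,0,0,0,0, -0.02,0.6,0,0,0,0, -0.02,0.6,0,0,0,0]'
python3 - <<'E'
from st import *
show(); im=look('wrist',[('copper_center',.0675)])
E
```

```text
time: 5.7
position: [0.5548, -0.0364, 0.0863]
tool_rot: [0.117, 0.993, -0.0, -0.0]
ft_force: [-0.6, -2.5, 8.7]
grip_width: 0.0755
grip_force: 8.0
tcp [ 0.5548 -0.0364  0.0863] local [-0.0425  0.0004] tool y yaw 76.6 tilt [-0.    -0.001 -1.   ] F [-0.6 -2.5  8.7] t 5.7
wrist copper_center 0.74 [244. 230. 402. 371.] 14019 [ 0.5458 -0.0336] local [-0.0419  0.0098]
```

```bash
python3 -m inch '[0,0,0,0,0,0, 0,0,0,0,0,0, 0,0,0,0,0,0, 0,0,-0.3,0,0,0, 0,0,-0.3,0,0,0]' 87 && python3 -m inch '[0,-0.4,0,0,0,0, 0,-0.85,0,0,0,0, 0,-0.85,0,0,0,0, 0,-0.85,0,0,0,0, 0,-0.85,0,0,0,0, 0,-0.85,0,0,0,0, 0,-0.85,0,0,0,0, 0,-0.85,0,0,0,0, 0,-0.85,0,0,0,0, 0,-0.85,0,0,0,0]' 0 20
python3 - <<'E'
from st import *
show(); im=look('wrist',[('copper_center',.0675)]); save('w4',im)
P=F(V,(-.110,0,0))[0]; print(to([P[0],P[1],.085]))
E
```

```text
time: 6.22
position: [0.5559, -0.0366, 0.111]
tool_rot: [0.117, 0.993, 0.0, 0.001]
ft_force: [1.2, -0.2, 0.8]
grip_width: 0.0865
grip_force: 0.0
time: 7.05
position: [0.5397, -0.1026, 0.1093]
tool_rot: [0.117, 0.993, 0.0, 0.0]
ft_force: [0.1, -0.0, 0.3]
grip_width: 0.0279
grip_force: 0.0
tcp [ 0.5397 -0.1026  0.1093] local [-0.1104 -0.0007] tool y yaw 76.55 tilt [ 0.  0. -1.] F [ 0.1 -0.   0.3] t 7.05
wrist copper_center 0.91 [378. 215. 505. 318.] 9339 [ 0.5435 -0.0362] local [-0.0449  0.0114]
[0.01  0.008 0.305]
```

View pics/w4.png

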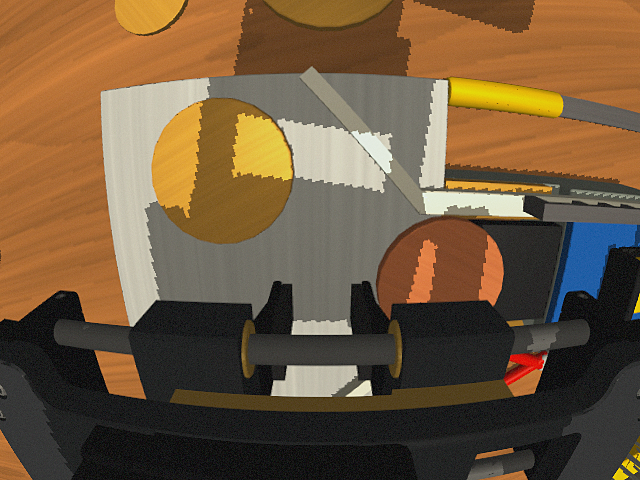

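Copper at (440,268) now sits in the throat between the rails. I go down behind it with closed fingers and push.

```bash
python3 -m inch '[0,0,0.3,0,0,0, 0,0,0.3,0,0,0, 0,0,0.3,0,0,0, 0,0,0.3,0,0,0, 0,0,0.3,0,0,0]' && python3 -m inch '[0,0.1,0,0,0,0, 0,0.2,0,0,0,0, 0,0.3,0,0,0,0, 0,0.35,0,0,0,0, 0,0.4,0,0,0,0, 0,0.45,0,0,0,0, 0,0.5,0,0,0,0, 0,0.55,0,0,0,0, 0,0.6,0,0,0,0, 0,0.64,0,0,0,0, 0,0.68,0,0,0,0, 0,0.7,0,0,0,0, 0,0.7,0,0,0,0, 0,0.7,0,0,0,0]'
python3 - <<'E'
from st import *
show(); im=look('wrist',[('copper_center',.0675)]); im=look('scene',[('copper_center',.0675)])
E
```

```text
time: 7.57
position: [0.54, -0.1034, 0.086]
tool_rot: [0.118, 0.993, -0.0, 0.0]
ft_force: [0.1, 0.2, 0.3]
grip_width: 0.0005
grip_force: 0.0
time: 8.73
position: [0.5525, -0.0481, 0.0851]
tool_rot: [0.118, 0.993, 0.001, -0.0]
ft_force: [-0.7, 0.4, -0.2]
grip_width: 0.0006
grip_force: 0.0
tcp [ 0.5525 -0.0481  0.0851] local [-0.0544 -0.0002] tool y yaw 76.48 tilt [-0.     0.001 -1.   ] F [-0.7  0.4 -0.2] t 8.73
wrist copper_center 0.78 [342. 229. 491. 330.] 9760 [0.5476 0.0024] local [-0.0065  0.0166]
scene copper_center 0.81 [301. 226. 328. 247.] 412 [0.5674 0.0006] local [-0.0036 -0.0031]
```

```bash
python3 -m inch '[0,0.03,0,0,0,0, 0,0.05,0,0,0,0, 0,0.05,0,0,0,0, 0,0.05,0,0,0,0]'; python3 -m inch '[0,0.03,0,0,0,0, 0,0.04,0,0,0,0, 0,0.04,0,0,0,0,0,0.04,0,0,0,0]'
python3 - <<'E'
from st import *
show(); im=look('wrist',[('copper_center',.0675)]);save('w5',im)
E
```

```text
time: 9.27
position: [0.5535, -0.0447, 0.0852]
tool_rot: [0.118, 0.993, 0.0, -0.0]
ft_force: [-0.1, -0.9, -0.0]
grip_width: 0.0004
grip_force: 0.4
time: 9.6
position: [0.5543, -0.0415, 0.0854]
tool_rot: [0.118, 0.993, 0.0, -0.0]
ft_force: [-0.5, -0.2, -0.4]
grip_width: 0.0007
grip_force: 0.3
tcp [ 0.5543 -0.0415  0.0854] local [-0.0476 -0.0004] tool y yaw 76.5 tilt [-0.  0. -1.] F [-0.5 -0.2 -0.4] t 9.6
wrist copper_center 0.64 [343. 227. 490. 328.] 9771 [0.5496 0.0089] local [0.0003 0.0161]
```

View pics/w5.png

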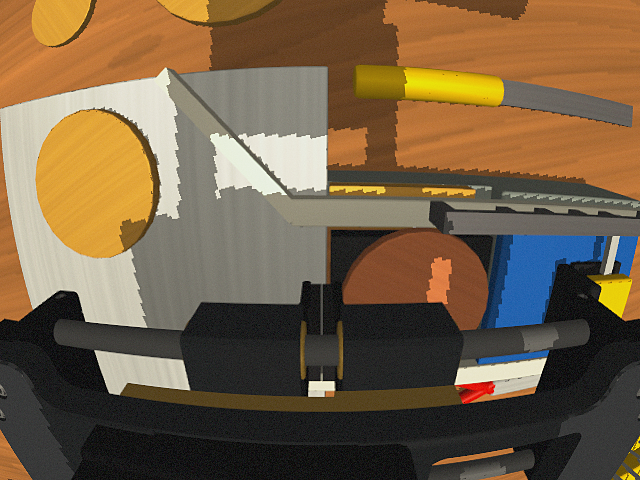

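Copper (416,290) is in the mouth, its edge nearly at the cover's front edge (490). I give it one small nudge, then lift and go over its middle.

```bash
python3 -m inch '[0,0.02,0,0,0,0, 0,0.03,0,0,0,0, 0,0.03,0,0,0,0]'; python3 -m inch '[0,-0.05,0,0,0,0, 0,-0.05,-0.3,0,0,0, 0,0,-0.3,0,0,0,0,0.3,-0.3,0,0,0, 0,0.58,-0.3,0,0,0, 0,0.58,-0.3,0,0,0,0,0.58,-0.3,0,0,0]'
python3 - <<'E'
from st import *
show(); P=F(V,(.002,0,0))[0]; print(to([P[0],P[1],.096]))
im=look('wrist',[('copper_center',.0675)]); im=look('scene',[('copper_center',.0675)]);
E
```

```text
time: 9.95
position: [0.5549, -0.04, 0.0854]
tool_rot: [0.117, 0.993, -0.001, 0.0]
ft_force: [-1.2, -5.0, -0.1]
grip_width: -0.0001
grip_force: 2.3
time: 10.53
position: [0.5657, 0.007, 0.1092]
tool_rot: [0.116, 0.993, 0.0, 0.0]
ft_force: [0.1, -0.4, -1.1]
grip_width: 0.0002
grip_force: 0.0
tcp [0.5657 0.007  0.1092] local [0.0023 0.    ] tool y yaw 76.62 tilt [ 0.  0. -1.] F [ 0.1 -0.4 -1.1] t 10.53
[-0.    -0.003  0.165]
wrist copper_center 0.92 [251. 217. 391. 306.] 9457 [0.5522 0.0088] local [0.0008 0.0136]
scene copper_center 0.86 [303. 227. 331. 246.] 452 [0.568  0.0059] local [ 0.0017 -0.0025]
```

```bash
python3 -m inch '[0,0,0.1,0,0,0, 0,0,0.18,0,0,0, 0,0,0.24,0,0,0, 0,0,0.3,0,0,0, 0,0,0.35,0,0,0, 0,0,0.4,0,0,0, 0,0,0.45,0,0,0, 0,0,0.5,0,0,0, 0,0,0.55,0,0,0, 0,0,0.55,0,0,0, 0,0,0.55,0,0,0]'
```

```text
time: 11.65
position: [0.5671, 0.005, 0.0664]
tool_rot: [0.118, 0.993, -0.0, 0.002]
ft_force: [-0.5, -0.9, 9.0]
grip_width: 0.0006
grip_force: 4.6
```

```bash
python3 -m inch '[0,0,0.02,0,0,0, 0,0,0.03,0,0,0, 0,0,0.03,0,0,0, 0,0,-0.3,0,0,0, 0,0,-0.7,0,0,0, 0,0,-0.9,0,0,0, 0,0,-0.9,0,0,0, 0,0,-0.9,0,0,0]'
python3 - <<'E'
from st import *
show(); im=look('wrist',[('brass_center',.069),('copper_center',.048)]);save('w6',im)
im=look('side',[('brass_center',.0675),('copper_center',.048)])
E
```

```text
time: 12.32
position: [0.5661, 0.0055, 0.1377]
tool_rot: [0.118, 0.993, -0.0, 0.001]
ft_force: [-0.6, -0.1, -0.8]
grip_width: 0.0001
grip_force: 0.0
tcp [0.5661 0.0055 0.1377] local [ 0.0009 -0.0006] tool y yaw 76.49 tilt [ 0.002 -0.    -1.   ] F [-0.6 -0.1 -0.8] t 12.32
wrist brass_center 0.85 [ 36. 119. 128. 230.] 7839 [ 0.467  -0.1319] local [-0.1561  0.063 ]
wrist brass_center 0.79 [122.   1. 238.  47.] 4486 [ 0.398  -0.0401] local [-0.0834  0.1517]
wrist brass_center 0.67 [33.  2. 84. 68.] 2386 [ 0.3673 -0.1276] local [-0.1756  0.1608]
wrist copper_center 0.85 [267. 207. 382. 299.] 8451 [0.5604 0.0075] local [0.0015 0.0053]
side brass_center 0.84 [315. 290. 348. 317.] 753 [ 0.4646 -0.1424] local [-0.1669  0.0628]
side brass_center 0.71 [279. 351. 307. 376.] 540 [ 0.3052 -0.2212] local [-0.2813  0.1989]
side brass_center 0.55 [244. 302. 287. 343.] 1454 [ 0.3177 -0.1061] local [-0.1666  0.2141]
side copper_center 0.68 [311. 245. 343. 264.] 459 [0.5647 0.0047] local [-0.0002  0.0005]
side copper_center 0.3 [262. 239. 296. 288.] 410 [0.4497 0.0523] local [0.0187 0.1235]
```

View pics/w6.png

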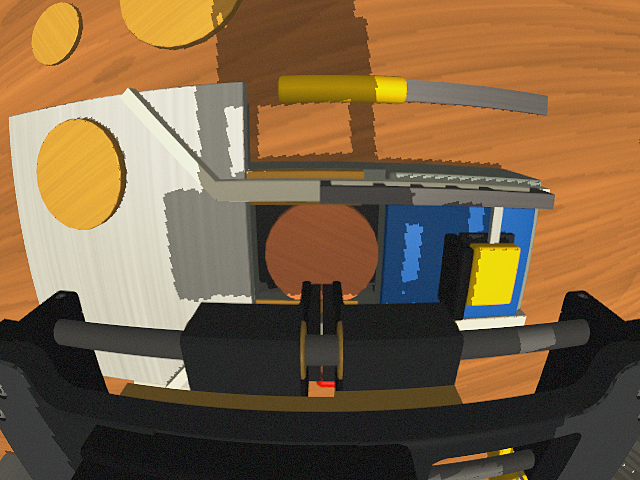

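Copper (321,252) lies deep in the well with the tool clear of it. Brass at (81,174) is next.

```bash
python3 -m inch '[0.4,-0.5,0,0,0,0, 0.77,-1,0,0,0,0, 0.77,-1,0,0,0,0]' 87 && python3 -m inch '[0,-0.5,0,0,0,0, 0,-1,0,0,0,0, 0,-1,0,0,0,0, 0,-1,0,0,0,0, 0,-1,0,0,0,0, 0,-1,0,0,0,0, 0,-1,0,0,0,0]'
python3 - <<'E'
from st import *
show(); im=look('wrist',[('brass_center',.069)]);save('w7',im)
E
```

```text
time: 12.87
position: [0.4826, -0.0583, 0.1362]
tool_rot: [0.118, 0.993, 0.0, -0.003]
ft_force: [-0.6, 0.0, -0.5]
grip_width: 0.0128
grip_force: 0.0
time: 13.45
position: [0.4685, -0.134, 0.1371]
tool_rot: [0.116, 0.993, 0.0, -0.0]
ft_force: [0.2, 0.4, -0.1]
grip_width: 0.0593
grip_force: 0.0
tcp [ 0.4685 -0.134   0.1371] local [-0.1578  0.061 ] tool y yaw 76.62 tilt [-0.001  0.001 -1.   ] F [ 0.2  0.4 -0.1] t 13.45
wrist brass_center 0.87 [252. 207. 376. 324.] 11226 [ 0.4648 -0.1369] local [-0.1615  0.0639]
wrist brass_center 0.67 [186.  39. 263. 116.] 4671 [ 0.3449 -0.1611] local [-0.2135  0.1746]
wrist brass_center 0.63 [321.   2. 460. 124.] 14345 [ 0.3577 -0.0671] local [-0.1192  0.1845]
```

View pics/w7.png

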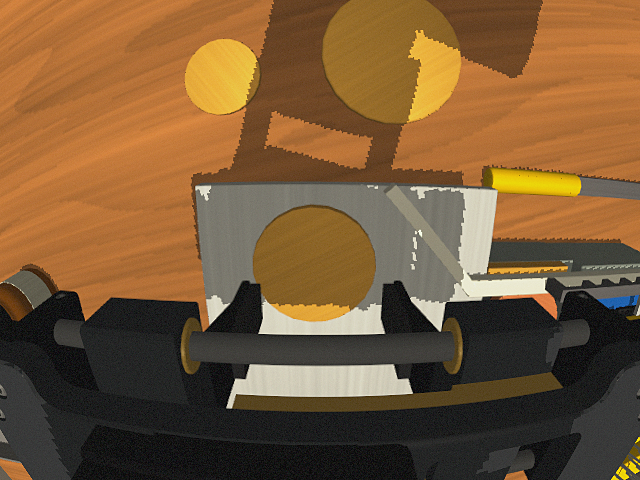

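Three brass discs show: small at (222,76), large at (392,60), and the middle-sized one on the deck at (314,263), which is the one meant and is between the fingers. I descend and grip it.

```bash
python3 -m inch '[0.01,-0.04,0,0,0,0, 0.01,-0.04,0,0,0,0, 0.01,-0.04,0,0,0,0, 0.01,-0.04,0.3,0,0,0, 0.01,-0.04,0.64,0,0,0, 0.01,-0.04,0.64,0,0,0, 0.01,-0.04,0.64,0,0,0]' && python3 -m inch '[0,0,0,0,0,0,0,0,0,0,0,0,0,0,0,0,0,0,0,0,0,0,0,0,0,0,0,0,0,0,0,0,0,0,0,0]' 70 8
python3 - <<'E'
from st import *
show()
for a in [(-.12,0),(-.0425,0)]: P=F(V,(*a,0))[0]; print(to([P[0],P[1],.0855]))
E
```

```text
time: 14.13
position: [0.4662, -0.138, 0.0855]
tool_rot: [0.118, 0.993, 0.001, -0.002]
ft_force: [0.3, -0.6, -0.1]
grip_width: 0.0867
grip_force: 0.0
time: 14.63
position: [0.4673, -0.1386, 0.0871]
tool_rot: [0.117, 0.993, -0.0, 0.001]
ft_force: [-0.9, 0.0, 6.7]
grip_width: 0.0754
grip_force: 8.0
tcp [ 0.4673 -0.1386  0.0871] local [-0.1625  0.0611] tool y yaw 76.51 tilt [ 0.001 -0.001 -1.   ] F [-0.9  0.   6.7] t 14.63
[-0.766  0.528  0.021]
[-0.77   1.497  0.021]
```

```bash
python3 -m inch '[-0.1,0,0,0,0,0, -0.2,0,0,0,0,0, -0.3,0.05,0,0,0,0, -0.4,0.1,0,0,0,0, -0.5,0.15,0,0,0,0, -0.6,0.2,0,0,0,0, -0.7,0.3,0,0,0,0, -0.77,0.4,0,0,0,0, -0.77,0.5,0,0,0,0, -0.77,0.6,0,0,0,0, -0.77,0.7,0,0,0,0, -0.77,0.8,0,0,0,0, -0.77,0.9,0,0,0,0,-0.77,0.9,0,0,0,0,-0.77,0.9,0,0,0,0]' && python3 -m inch '[0,0.1,0,0,0,0, 0,0.2,0,0,0,0, 0,0.3,0,0,0,0, 0,0.4,0,0,0,0, 0,0.5,0,0,0,0, 0,0.6,0,0,0,0, 0,0.6,0,0,0,0, 0,0.6,0,0,0,0]'
python3 - <<'E'
from st import *
show(); look('wrist',[('brass_center',.0675)])
E
```

```text
time: 15.88
position: [0.5441, -0.0811, 0.0865]
tool_rot: [0.118, 0.993, 0.001, 0.0]
ft_force: [1.9, 3.7, 5.2]
grip_width: 0.0753
grip_force: 8.0
time: 16.55
position: [0.5551, -0.0353, 0.0865]
tool_rot: [0.117, 0.993, 0.0, 0.0]
ft_force: [0.6, 0.5, 5.2]
grip_width: 0.0753
grip_force: 8.0
tcp [ 0.5551 -0.0353  0.0865] local [-0.0414  0.0003] tool y yaw 76.51 tilt [ 0.001  0.001 -1.   ] F [0.6 0.5 5.2] t 16.55
wrist brass_center 0.97 [28.  0. 91. 52.] 2492 [ 0.3771 -0.1323] local [-0.1778  0.1502]
wrist brass_center 0.77 [147.   0. 272.  28.] 2624 [ 0.4094 -0.0507] local [-0.0909  0.1382]
wrist brass_center 0.63 [242. 228. 399. 338.] 14185 [ 0.545 -0.032] local [-0.0405  0.011 ]
```

```bash
python3 -m inch '[0,0,0,0,0,0, 0,0,0,0,0,0, 0,0,0,0,0,0, 0,0,-0.3,0,0,0, 0,0,-0.3,0,0,0]' 87 && python3 -m inch '[0,-0.4,0,0,0,0, 0,-0.85,0,0,0,0, 0,-0.85,0,0,0,0, 0,-0.85,0,0,0,0, 0,-0.85,0,0,0,0, 0,-0.85,0,0,0,0, 0,-0.85,0,0,0,0, 0,-0.85,0,0,0,0, 0,-0.85,0,0,0,0, 0,-0.85,0,0,0,0, 0,-0.85,0,0,0,0, 0,-0.85,0,0,0,0, 0,-0.85,0,0,0,0, 0,-0.85,0,0,0,0]' 0 20
python3 - <<'E'
from st import *
show()
P=F(V,(-.110,0,0))[0]; print(to([P[0],P[1],.084]))
E
```

```text
time: 17.07
position: [0.5559, -0.0362, 0.1119]
tool_rot: [0.118, 0.993, -0.0, 0.001]
ft_force: [1.2, -0.2, -0.2]
grip_width: 0.0867
grip_force: 0.0
time: 18.23
position: [0.539, -0.1023, 0.1102]
tool_rot: [0.118, 0.993, -0.0, 0.0]
ft_force: [-0.3, 0.5, -0.7]
grip_width: 0.0041
grip_force: 0.0
tcp [ 0.539  -0.1023  0.1102] local [-0.1102  0.    ] tool y yaw 76.5 tilt [ 0. -0. -1.] F [-0.3  0.5 -0.7] t 18.23
[-0.     0.002  0.327]
```

```bash
python3 -m inch '[0,0,0.32,0,0,0, 0,0,0.32,0,0,0, 0,0,0.32,0,0,0]' && python3 -m inch '[0,0.1,0,0,0,0, 0,0.2,0,0,0,0, 0,0.3,0,0,0,0, 0,0.35,0,0,0,0, 0,0.4,0,0,0,0, 0,0.45,0,0,0,0, 0,0.5,0,0,0,0, 0,0.55,0,0,0,0, 0,0.6,0,0,0,0, 0,0.64,0,0,0,0, 0,0.68,0,0,0,0, 0,0.72,0,0,0,0, 0,0.75,0,0,0,0, 0,0.77,0,0,0,0, 0,0.77,0,0,0,0]'
python3 - <<'E'
from st import *
show(); im=look('wrist',[('brass_center',.0655)]); save('w8',im)
im=look('scene',[('brass_center',.0655)])
E
```

```text
time: 18.48
position: [0.5383, -0.1021, 0.0841]
tool_rot: [0.118, 0.993, 0.0, -0.001]
ft_force: [-0.5, -0.5, -0.0]
grip_width: 0.0006
grip_force: 0.0
time: 19.73
position: [0.5534, -0.0419, 0.0845]
tool_rot: [0.117, 0.993, 0.0, 0.0]
ft_force: [0.4, -0.1, -1.0]
grip_width: 0.0
grip_force: 0.2
tcp [ 0.5534 -0.0419  0.0845] local [-0.0482  0.0004] tool y yaw 76.51 tilt [ 0.  0. -1.] F [ 0.4 -0.1 -1. ] t 19.73
wrist brass_center 0.97 [340. 229. 481. 330.] 8890 [0.5484 0.0073] local [-0.0016  0.017 ]
wrist brass_center 0.71 [154.   1. 280.  28.] 2461 [ 0.409  -0.0528] local [-0.093  0.138]
wrist brass_center 0.61 [30.  1. 96. 52.] 2419 [ 0.3765 -0.1357] local [-0.1813  0.15  ]
scene brass_center 0.9 [304. 227. 328. 247.] 378 [0.5682 0.0047] local [ 0.0007 -0.0029]
scene brass_center 0.57 [272. 191. 283. 205.] 81 [ 0.3779 -0.0828] local [-0.1296  0.1612]
scene brass_center 0.51 [235. 197. 257. 210.] 190 [ 0.3905 -0.1765] local [-0.2176  0.1266]
```

View pics/w8.png

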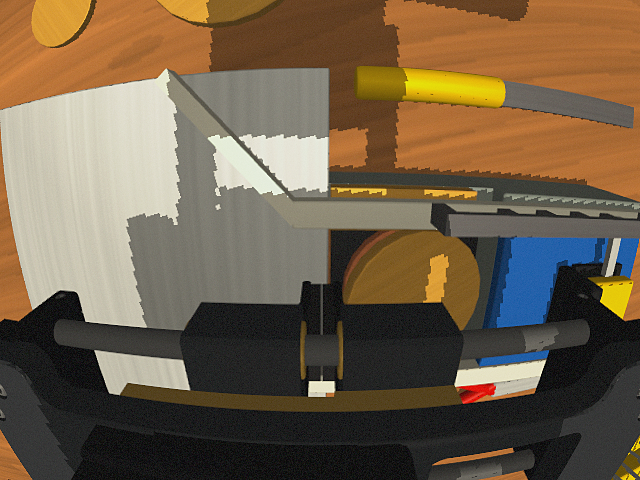

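Brass (410,290) rests in the mouth about 3 mm short of the cover, with the copper rim showing under it. I nudge it home, lift and centre.

```bash
python3 -m inch '[0,0.02,0,0,0,0, 0,0.04,0,0,0,0, 0,0.045,0,0,0,0, 0,0.045,0,0,0,0]'; python3 -m inch '[0,-0.05,0,0,0,0, 0,-0.05,-0.3,0,0,0, 0,0,-0.3,0,0,0,0,0.3,-0.3,0,0,0, 0,0.58,-0.3,0,0,0, 0,0.58,-0.3,0,0,0,0,0.58,-0.3,0,0,0]'
python3 - <<'E'
from st import *
show(); P=F(V,(.002,0,0))[0]; print(to([P[0],P[1],.065]))
im=look('scene',[('brass_center',.0655)]);
E
```

```text
time: 20.27
position: [0.5544, -0.0392, 0.0847]
tool_rot: [0.117, 0.993, -0.0, 0.0]
ft_force: [-0.7, -3.3, 0.6]
grip_width: 0.0002
grip_force: 1.7
time: 20.85
position: [0.5649, 0.0076, 0.1082]
tool_rot: [0.116, 0.993, 0.0, -0.0]
ft_force: [-0.7, -0.5, -0.3]
grip_width: 0.0006
grip_force: 0.0
tcp [0.5649 0.0076 0.1082] local [0.0026 0.001 ] tool y yaw 76.63 tilt [-0.  0. -1.] F [-0.7 -0.5 -0.3] t 20.85
[-0.013 -0.008  0.54 ]
scene brass_center 0.76 [273. 191. 299. 208.] 280 [ 0.3865 -0.0697] local [-0.1149  0.1559]
scene brass_center 0.65 [366. 218. 376. 225.] 34 [0.5421 0.1738] local [0.1587 0.0627]
scene brass_center 0.56 [305. 228. 334. 244.] 404 [0.5694 0.007 ] local [ 0.0032 -0.0035]
```

```bash
python3 -m inch '[0,0,0.1,0,0,0, 0,0,0.18,0,0,0, 0,0,0.24,0,0,0, 0,0,0.3,0,0,0, 0,0,0.35,0,0,0, 0,0,0.4,0,0,0, 0,0,0.45,0,0,0, 0,0,0.5,0,0,0, 0,0,0.55,0,0,0, 0,0,0.57,0,0,0, 0,0,0.57,0,0,0, 0,0,0.57,0,0,0]'
```

```text
time: 21.95
position: [0.5658, 0.0057, 0.0635]
tool_rot: [0.118, 0.993, -0.0, 0.001]
ft_force: [-0.6, 0.8, 6.6]
grip_width: 0.0005
grip_force: 3.2
```

```bash
python3 -m inch '[0,0,-0.4,0,0,0, 0,0,-0.8,0,0,0, 0,0,-1,0,0,0, 0,0,-1,0,0,0, 0,0,-1,0,0,0, 0,0,-1,0,0,0]'
python3 - <<'E'
from st import *
show(); im=look('wrist',[('brass_center',.048),('button_top',.09)]); save('w9',im)
im=look('scene',[('brass_center',.048),('button_top',.09)]);P=F(V,(.107,0,0))[0]; print(to([P[0],P[1],.1435]))
E
```

```text
time: 22.45
position: [0.5641, 0.0062, 0.1419]
tool_rot: [0.118, 0.993, 0.0, -0.001]
ft_force: [-0.7, 0.1, -0.5]
grip_width: 0.0004
grip_force: 0.0
tcp [0.5641 0.0062 0.1419] local [0.0011 0.0014] tool y yaw 76.47 tilt [-0.002  0.    -1.   ] F [-0.7  0.1 -0.5] t 22.45
wrist brass_center 0.79 [266. 208. 378. 303.] 8067 [0.5613 0.0072] local [0.0014 0.0044]
wrist brass_center 0.64 [37.  6. 85. 70.] 2461 [ 0.3554 -0.1433] local [-0.1937  0.1686]
wrist button_top 0.85 [461. 211. 515. 306.] 3125 [0.5825 0.1061] local [0.1025 0.0073]
wrist button_top 0.72 [ 15.  85. 548. 390.] 81865 [ 0.5203 -0.0259] local [-0.0405  0.0363]
scene brass_center 0.76 [307. 232. 331. 247.] 287 [0.5639 0.0087] local [0.0035 0.0022]
scene brass_center 0.62 [274. 192. 300. 208.] 168 [ 0.3749 -0.0811] local [-0.1287  0.1645]
scene brass_center 0.46 [238. 195. 259. 207.] 181 [ 0.3719 -0.1746] local [-0.2202  0.1451]
scene button_top 0.42 [350. 222. 357. 240.] 116 [0.5906 0.1074] local [ 0.1057 -0.0002]
scene button_top 0.3 [153. 226. 177. 258.] 664 [ 0.5058 -0.4244] local [-0.431  -0.0443]
[-0.019  1.321 -0.019]
```

View pics/w9.png

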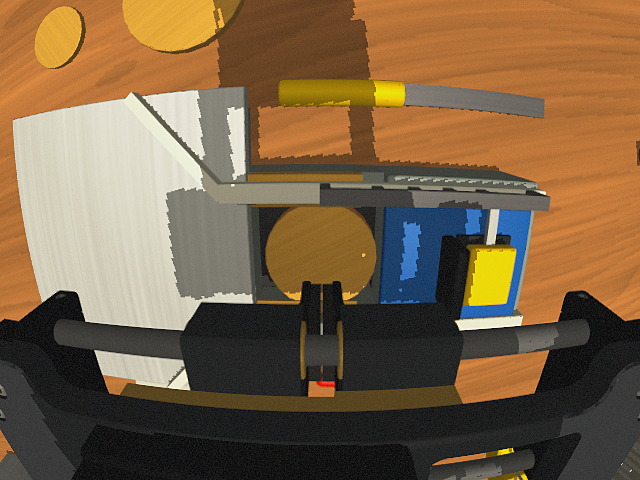

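Brass (321,255) has the same apparent size as the held copper had, so it is down under the catches. I go above the button at (490,275).

```bash
python3 -m inch '[-0.02,0.5,0,0,0,0, -0.02,1,0,0,0,0, -0.02,1,0,0,0,0]' && python3 -m inch '[0,0.32,0,0,0,0, 0,0.32,0,0,0,0, 0,0.32,0.2,0,0,0,  0,0.32,0.2,0,0,0, 0,0.32,0.2,0,0,0]'
python3 - <<'E'
from st import *
show(); im=look('wrist',[('button_top',.09)]); save('w10',im,(100,120,540,440),1.5)
E
```

```text
time: 23.0
position: [0.5866, 0.0891, 0.1428]
tool_rot: [0.116, 0.993, 0.002, 0.001]
ft_force: [-0.7, 0.2, -1.4]
grip_width: 0.0003
grip_force: 0.0
time: 23.42
position: [0.5901, 0.1081, 0.126]
tool_rot: [0.118, 0.993, -0.0, -0.002]
ft_force: [-0.6, 1.0, 0.5]
grip_width: 0.0004
grip_force: 0.0
tcp [0.5901 0.1081 0.126 ] local [0.1063 0.0004] tool y yaw 76.5 tilt [-0.003 -0.    -1.   ] F [-0.6  1.   0.5] t 23.42
wrist button_top 0.97 [287. 212. 350. 305.] 2770 [0.5764 0.1091] local [0.104 0.014]
```

View pics/w10.png

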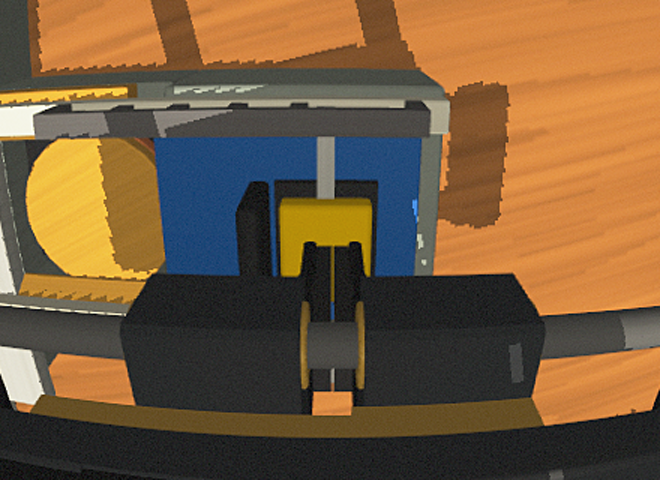

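The fingertips are over the yellow button, with the black thumb stop on its -x side. I press down.

```bash
python3 -m inch '[0,0,0.1,0,0,0, 0,0,0.17,0,0,0, 0,0,0.21,0,0,0, 0,0,0.24,0,0,0, 0,0,0.26,0,0,0, 0,0,0.26,0,0,0,0,0,0.26,0,0,0]'
```

```text
time: 24.1
position: [0.5915, 0.1083, 0.1065]
tool_rot: [0.117, 0.993, -0.0, 0.0]
ft_force: [-0.9, -1.8, 5.2]
grip_width: 0.0003
grip_force: 2.3
```

```bash
python3 -m inch '[0,0,0.015,0,0,0, 0,0,0.025,0,0,0, 0,0,0.025,0,0,0,0,0,0.025,0,0,0]'
```

```text
time: 24.43
position: [0.5915, 0.1084, 0.1051]
tool_rot: [0.117, 0.993, -0.0, 0.001]
ft_force: [-0.3, -1.5, 8.3]
grip_width: 0.0001
grip_force: 4.1
```

```bash
python3 -m inch '[0,-0.06,0,0,0,0, 0,-0.12,0,0,0,0, 0,-0.18,0,0,0,0, 0,-0.24,0,0,0,0, 0,-0.3,0,0,0,0, 0,-0.36,0,0,0,0, 0,-0.42,0,0,0,0, 0,-0.48,0,0,0,0, 0,-0.54,0,0,0,0, 0,-0.6,0,0,0,0, 0,-0.66,0,0,0,0, 0,-0.72,0,0,0,0, 0,-0.78,0,0,0,0, 0,-0.84,0,0,0,0, 0,-0.9,0,0,0,0, 0,-0.96,0,0,0,0, 0,-1,0,0,0,0, 0,-1,0,0,0,0]'
python3 - <<'E'
from st import *
show(); look('wrist',[('button_top',.083)]); look('scene',[('button_top',.083),('cover',.07)])
E
```

```text
time: 25.93
position: [0.5726, 0.031, 0.105]
tool_rot: [0.118, 0.993, 0.0, 0.0]
ft_force: [-1.2, -0.7, 8.7]
grip_width: 0.0004
grip_force: 4.5
tcp [0.5726 0.031  0.105 ] local [ 0.0272 -0.0009] tool y yaw 76.46 tilt [ 0.001  0.001 -1.   ] F [-1.2 -0.7  8.7] t 25.93
wrist button_top 0.85 [281. 195. 348. 304.] 2611 [0.5542 0.0322] local [0.0241 0.0172]
scene button_top 0.61 [320. 226. 330. 241.] 60 [0.5822 0.0226] local [ 0.0214 -0.0123]
scene cover 0.97 [302. 228. 339. 245.] 618 [0.5714 0.0115] local [ 0.0081 -0.0044]
```

```bash
python3 -m inch '[0,-0.03,0,0,0,0, 0,-0.06,0,0,0,0, 0,-0.09,0,0,0,0,0,-0.09,0,0,0,0]'; python3 -m inch '[0,-0.03,0,0,0,0, 0,-0.05,0,0,0,0, 0,-0.05,0,0,0,0]'
```

```text
time: 26.52
position: [0.5719, 0.0255, 0.1052]
tool_rot: [0.118, 0.993, 0.002, 0.001]
ft_force: [0.7, 5.0, 8.2]
grip_width: 0.0005
grip_force: 4.2
time: 26.77
position: [0.5713, 0.0216, 0.1053]
tool_rot: [0.118, 0.993, 0.002, 0.002]
ft_force: [1.6, 4.4, 8.3]
grip_width: 0.0004
grip_force: 4.1
```

```bash
python3 -m inch '[0,-0.03,0,0,0,0, 0,-0.05,0,0,0,0, 0,-0.05,0,0,0,0, 0,-0.05,0,0,0,0]'
```

```text
time: 27.1
position: [0.5705, 0.0177, 0.1053]
tool_rot: [0.118, 0.993, 0.002, 0.002]
ft_force: [0.3, 4.9, 7.7]
grip_width: 0.0005
grip_force: 4.1
```

```bash
python3 -m inch '[0,-0.03,0,0,0,0, 0,-0.05,0,0,0,0, 0,-0.05,0,0,0,0, 0,-0.05,0,0,0,0]'
```

```text
time: 27.43
position: [0.5701, 0.0156, 0.1053]
tool_rot: [0.119, 0.993, 0.003, 0.002]
ft_force: [2.7, 11.7, 8.1]
grip_width: 0.0003
grip_force: 7.3
```

Firm stop at 11.7 N, so the cover is home. I lift straight up and check.

```bash
python3 -m inch '[0,0.06,0,0,0,0, 0,0.06,-0.1,0,0,0, 0,0.06,-0.5,0,0,0, 0,0.06,-0.8,0,0,0, 0,0.06,-0.8,0,0,0, 0,0.06,-0.8,0,0,0]'; python3 -m inch '[-0.3,-0.8,-0.5,0,0,0, -0.3,-0.8,-0.8,0,0,0,-0.3,-0.8,-0.8,0,0,0,-0.3,-0.8,-0.8,0,0,0]'
python3 - <<'E'
from st import *
show(); im=look('wrist',[('button_top',.09),('cover',.07)]); C=get_calibration('wrist')
for l in [(.105-.08+dx,dy,.03) for dx in (-.016,.016) for dy in (-.019,.019)]+[(-.04,.0385,.01),(-.04,-.0385,.01)]:
    p=proj(C,F(V,l),1)[0]; im=im.copy(); cv2.circle(im,(int(round(p[0])),int(round(p[1]))),1,(0,255,0),-1)
save('w11',im,(160,60,560,360),2)
E
```

```text
time: 27.93
position: [0.5696, 0.0168, 0.1693]
tool_rot: [0.118, 0.993, 0.0, 0.001]
ft_force: [-0.1, 0.8, -1.1]
grip_width: 0.0003
grip_force: 0.0
time: 28.27
position: [0.5791, -0.0533, 0.2337]
tool_rot: [0.119, 0.993, -0.0, 0.002]
ft_force: [0.3, 0.5, 0.2]
grip_width: 0.0005
grip_force: 0.0
tcp [ 0.5791 -0.0533  0.2337] local [-0.0531 -0.0273] tool y yaw 76.32 tilt [ 0.004 -0.001 -1.   ] F [0.3 0.5 0.2] t 28.27
wrist button_top 0.66 [399. 146. 438. 223.] 2152 [0.5634 0.0316] local [0.0256 0.0082]
wrist button_top 0.64 [616. 118. 637. 136.] 442 [0.5408 0.2659] local [0.2478 0.0858]
wrist cover 0.89 [337. 142. 457. 237.] 10387 [0.5625 0.016 ] local [0.0103 0.0054]
```

View pics/w11.png

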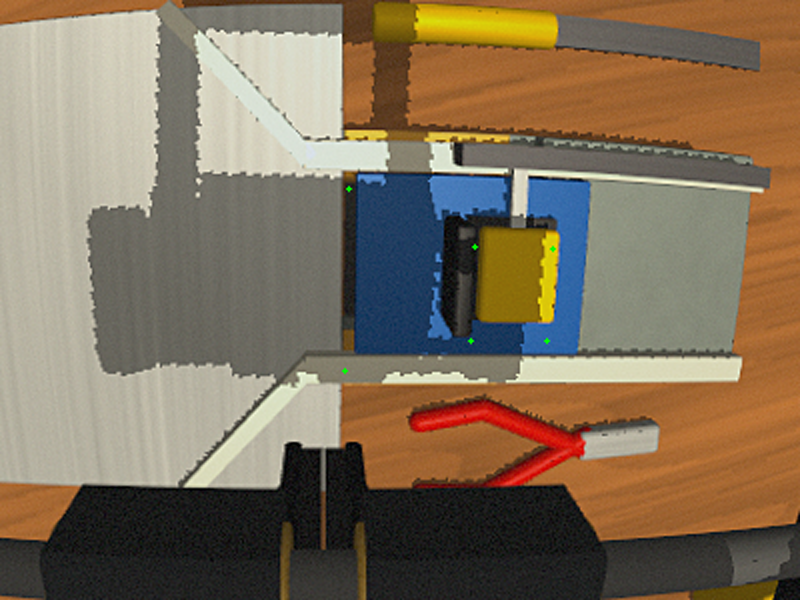

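I have gone over the limit of ten viewed pictures, so from here I check by numbers only, now that the arm has settled.

```bash
python3 -m inch '[0,0,0,0,0,0,0,0,0,0,0,0,0,0,0,0,0,0]' >/dev/null
python3 - <<'E'
from st import *
show(); im=camera('wrist'); C=get_calibration('wrist')
hsv=cv2.cvtColor(im,cv2.COLOR_RGB2HSV)
d=max(cut_out('wrist','cover'),key=lambda d:d['conf']); print(d['conf'],d['bbox'])
m=((hsv[...,0]>100)&(hsv[...,0]<125)&(hsv[...,1]>120)); 
pr=lambda l:proj(C,F(V,l),1)[0]
# cover back and front edge: blue columns along rows near y=+-.03
for y in (.03,-.03):
    r=int(round(pr((0,y,.01))[1])); cols=np.nonzero(m[r,300:520])[0]+300
    for n,c in (('front',cols.min()),('back',cols.max()+1)): print(n,y,r,c,loc(w(C,(c,r),.07,True)).round(4))
    # deck edge: bright->dark transition left of cover
    print(im[r,cols.min()-16:cols.min()+3].sum(1))
    print('deck edge pred col',pr((-.044,y,0)).round(1))
d=cut_out('wrist','button_top')[0]; print('button',d['conf'],d['bbox'])
for z in (.03,.023): print(z,[pr((.025+a,b,z)).round(1).tolist() for a in(-.016,.016) for b in(.019,-.019)])
b=((hsv[...,0]>22)&(hsv[...,0]<34)&(hsv[...,1]>180)); b[:,:360]=0;b[:,480:]=0;b[:130]=0;b[260:]=0
ys,xs=np.nonzero(b);print('yellow px',xs.min(),xs.max(),ys.min(),ys.max(),len(xs))
E
```

```text
tcp [ 0.5768 -0.0499  0.2309] local [-0.0504 -0.0242] tool y yaw 76.57 tilt [-0.003  0.001 -1.   ] F [-0.   0.7  0.5] t 28.67
0.67 [334.1, 148.4, 454.9, 245.1]
front 0.03 163 335 [-0.0389  0.0294]
back 0.03 163 453 [0.0615 0.0327]
[336 341 340 347 342 331 348 346 300 217 137 108 125 121  94  96 151 224
 205]
deck edge pred col [328.5 161.1]
front -0.03 233 334 [-0.0389 -0.03  ]
back -0.03 233 447 [ 0.0613 -0.0292]
[306 313 308 313 324 323 324 325 317 204 179 185 189 220 227 195 121 190
 151]
deck edge pred col [327.8 229.7]
button 0.66 [329.1, 159.8, 334.5, 221.8]
0.03 [[397.3, 180.2], [394.8, 227.3], [436.4, 181.5], [432.8, 227.7]]
0.023 [[395.6, 178.9], [393.2, 225.0], [433.9, 180.2], [430.5, 225.4]]
yellow px 375 436 132 226 1651
```

```bash
python3 -m inch '[0.15,0.45,0.2,0,0,0, 0.3,0.89,0.4,0,0,0, 0.3,0.89,0.9,0,0,0, 0.3,0.89,1,0,0,0, 0.3,0.89,1,0,0,0]' && python3 -m inch '[0,0,0.3,0,0,0, 0,0,0.4,0,0,0, 0,0,0.45,0,0,0, 0,0,0.46,0,0,0, 0,0,0.46,0,0,0, 0,0,0.46,0,0,0]'; python3 -c "
from st import *
show()"
```

```text
time: 29.23
position: [0.5686, 0.0243, 0.1495]
tool_rot: [0.117, 0.993, -0.0, -0.004]
ft_force: [0.3, -0.8, 0.5]
grip_width: 0.0007
grip_force: 0.0
time: 29.73
position: [0.5717, 0.0233, 0.1165]
tool_rot: [0.118, 0.993, -0.0, 0.001]
ft_force: [0.3, -0.9, -0.3]
grip_width: 0.0005
grip_force: 0.0
tcp [0.5717 0.0233 0.1165] local [ 0.0196 -0.0019] tool y yaw 76.47 tilt [ 0.002 -0.    -1.   ] F [ 0.3 -0.9 -0.3] t 29.73
```

```bash
for i in 1 2 3; do python3 -m inch '[0,0,0.025,0,0,0, 0,0,0.025,0,0,0, 0,0,0.025,0,0,0]' | egrep 'pos|force: \['; done
```

```text
position: [0.571, 0.0238, 0.1137]
ft_force: [0.5, -0.7, 0.7]
position: [0.5713, 0.0238, 0.1117]
ft_force: [0.7, 0.6, 2.8]
position: [0.5713, 0.0238, 0.1095]
ft_force: [-0.0, 0.4, 3.6]
```

The button is up: I met it at TCP z ≈ 0.112 with about 2.8 N, so the cover is locked shut. I retreat and hand in.

```bash
python3 -m inch '[0,0,-0.3,0,0,0, 0,0,-0.8,0,0,0, 0,0,-1,0,0,0, 0,0,-1,0,0,0, 0,0,-1,0,0,0, 0,0,-1,0,0,0, 0,0,-1,0,0,0]'; python3 -c "
from h import *
print(hand_in())"
```

```text
time: 31.07
position: [0.5695, 0.024, 0.1876]
tool_rot: [0.118, 0.993, 0.0, -0.002]
ft_force: [-0.5, 0.5, -0.1]
grip_width: 0.0003
grip_force: 0.0
the job is handed in; nothing more can be done
None
```

I loaded the copper blank and then the brass one under the catches, slid the cover home with its button up and locked, and handed in at about 31 s; no verdict came back, and I viewed 14 pictures against the limit of 10.

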